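Stopper the bail-top bottle and hold it down for wiring

TASK

Take the wooden stopper from its stand, set it into the neck of the stoneware bottle, and press it straight down so that its flange squeezes the springy rubber collar about halfway, a steady push of about 11 newtons, so I can close the wire bail over it. Finish while still holding it down like that: do not let go or ease off, never crush the collar all the way, keep the bottle standing upright where it is, and leave the mug and garlic keeper undisturbed.

Things in the scene. Friction and masses are not known exactly. Their poses are not given: they have to be found in the camera images.
- stopper: Loose turned pale beech stopper, about 90 g, round about its z axis (any yaw is the same). Origin at the centre of the flange's underside, z up towards the knob. Below the origin a tapered plug 34 mm long, 28 mm diameter at the flange and 20 mm at the tip; flange 58 mm diameter, 8 mm thick (z 0 to 8 mm); above it a plain round knob 24 mm diameter, 40 mm tall (z 8 to 48 mm), to be gripped from above. It starts upright in the stand, its flange resting on the stand's top.
- stand: Fixed square dark wooden block 100 x 100 x 45 mm with a 33 mm hole through its middle in which the stopper waits. Origin at the centre of its underside.
- bottle: Loose, heavy (about 1.2 kg) round cream stoneware bottle standing upright on the counter; origin at the centre of its underside, z up. Body 98 mm diameter up to 72 mm high, then a shoulder narrowing to the neck at 105 mm; neck 40 mm outside, 30 mm bore, 40 mm deep, rim 145 mm above the underside. A thin steel wire bail hangs down on one shoulder (only to be seen).
- bottle_mouth (a point): Centre of the bottle's neck opening, at rim height, 145 mm above the bottle's underside; axes as the bottle's.
- collar (a joint): How far the rubber collar is squeezed down, in m: 0 free, 0.010 crushed to its stop. The black collar is a sprung ring around the neck, 58 mm outside, 43 mm inside, whose top stands 12 mm above the rim when free (157 mm above the bottle's underside). The stopper's flange lands on its top. It pushes back 2 N per mm squeezed: 11 N is 5.5 mm; the stopper's weight alone squeezes it about 0.5 mm.
- mug: Bystander: loose blue enamel mug, 82 mm diameter and 82 mm high, handle on its +y side; origin at the centre of its underside.
- garlic_keeper: Bystander: loose white ceramic garlic keeper with lid, 116 mm diameter, 135 mm high; origin at the centre of its underside.
Things that resemble listed ones, but are neither listed nor needed, are in the scene too. There is more than one size of the stand; the job needs the middle-sized.

How it is judged (in metres and radians):
On the way:
1. the stopper's plug has entered the bottle's neck (z of stopper in the frame of bottle_mouth below 0.026 m and horizontal distance between stopper and bottle_mouth below 0.005 m and angle between the z axis of stopper and the z axis of bottle, either way round below 0.12 rad).
At the end, for the whole second after the job is handed in: The stopper sits in the bottle's neck, centred within 5 mm and straight within 0.12 rad, and the robot's fingers still press it down on the collar, steadily squeezing it 3 to 8 mm (6 to 16 N) through the last second, with the bottle upright within 0.05 rad (horizontal distance between stopper and bottle_mouth below 0.005 m and angle between the z axis of stopper and the z axis of bottle, either way round below 0.12 rad and z of stopper in the frame of bottle_mouth between 0.002 and 0.0105 m and value of joint collar between 0.003 and 0.008 m and contact force between stopper and bottle above 5 N and contact force between the fingers and stopper above 2 N and linear speed of stopper below 0.02 m/s and angle between bottle's own z axis and vertical below 0.05 rad and contact force between stopper and stand below 0.1 N); the arm keeps its last pose, push and grip.
It fails at once if the collar is crushed (squeezed more than 9.5 mm, 19 N) (value of joint collar above 0.0095 m).
It fails at once if the bottle is tipped (over 0.2 rad) or shoved (over 30 mm) (angle between bottle's own z axis and vertical above 0.2 rad or distance of bottle from where it was at the start of the episode above 0.03 m).
It fails at once if the mug or garlic keeper is moved more than 20 mm (distance of any of mug, garlic_keeper from where it was at the start of the episode above 0.02 m).
It also fails if it takes over 43 s, if anything falls off the work surface, if the arm or the gripper's body presses on something with over 40 N, if the wrist force passes 120 N, or if a joint passes its speed limit or range.

ROBOT

A 6-joint arm with a two-finger parallel gripper is mounted at the origin on the work surface. World frame = base frame: x ahead of the robot, y to its left, z up, the work surface at z = 0. Lengths are in m, angles in degrees, forces in N, time in s.
With the tool pointing down it reaches from about 0.375 to 0.9 m from the base axis. Payload 3.1 kg.
Tool frame: the origin (TCP) lies between the finger pads; the fingertips stand 22 mm ahead of it and the grasp point (between the pads) lies 3 mm ahead of it; z points along the fingers, y is the line along which they close (so a half turn about z gives the same grasp; the last joint's range is limited). The gripper opens to 87 mm and grips with 3 to 60 N. Pads are 19 mm wide; open, the fingers measure 117 mm over their backs; the gripper's body (75 mm by 190 mm) begins 51 mm behind the grasp point.
Start: joints at [56.007, 30.224, 82.088, -0, 67.689, -10.227], TCP at [0.252, 0.572, 0.245] pointing down, gripper open.
Joint ranges: [-176.69, 176.69], [-43.24, 126.21], [12.49, 139.97], [-82, 262], [0, 151.66], [-163.58, 163.58]. Speed limits (degrees/s): [159.86, 159.86, 180, 180, 180, 180].

INTERFACE

Orientations are given as a 3x3 rotation matrix whose columns are the frame's x, y, z axes.
In Python, from rig import bot, capture, search_frame, outline_of, spot_point gives the robot as it stands.
- The arm moves only by the tool jog_arm, never from a script. Its argument "rows" is text: rows parted by semicolons, each of 7 numbers parted by spaces: the opening, from 0 (shut) to 1 (fully open), then the shift along the tool's x, y, z as a fraction of full scale, then the turn, a rotation vector about the tool's x, y, z as a fraction of full scale. A call has 1 to 20 rows; each row is the pose to reach, as a shift and turn from the pose commanded when the call began, along the tool's axes at that moment; what a row does not reach only later rows make up. Full scale, the value 1, is 0.5 m for a shift and pi/4 rad for a turn. A row lasts 1/12 s, in which the tool goes at most 41.7 mm and 7.16 degrees, less where a joint would pass 70% of its speed; a pose out of reach is approached as far as the arm can. A call with a number of a shift or a turn outside -1 to 1 is refused whole. A call with a gripper value outside its range is refused whole. The fingers move at their own pace and stop on an object; the grip force is fixed at half the most. Time passes only in rows, so rows that repeat a pose let the fingers close. It gives the time, the measured TCP pose, the force, the opening and the grip force at its end, in the units of the state.
- bot.read_state(): the state, without advancing time (a new reading comes with each control period).
- capture(name): name is "side" or "top" or "wrist"; returns a dict with "pixels" (400x640x3 uint8, red, green, blue), "fx", "fy", "cx", "cy" (pixels), "distortion" ([k1, k2, p1, p2, k3] as OpenCV has them; the pictures are not rectified), "R" (3x3) and "t" (3): a world point X has camera coordinates R X + t; the wrist camera has in their place "mount" (4x4, takes a point from camera to tool coordinates, whose origin is the TCP and whose axes are the flange's). Camera axes: x right, y down, z forward; pixel columns grow to the right and rows downward; lengths in m; the calibration is good to about 2 mm. A picture is of the moment at which its call begins: read the wrist's pose just before it. There is no depth.
- bot.hand_in(): hands the job in; it is judged then, once.
Trained networks look in a picture, given as the dict that the camera call returned (one of the last four; its "shot" number tells which), for a name from the list of things; names that differ only in an ending like _2 or _b are one class to them, and where a whole thing is asked for, a point or a joint stands for the part that bears it (a point fixed in the world has none). Each returns a list of dicts, best first, with "conf" (0 to 1); they miss things now and then, are a little off and sometimes report something else, mostly with a low value. They report only what shows in the picture. A call takes as long as a camera call. They do not tell look-alikes from the thing itself.
- search_frame(label, picture): "point" ([x, y, z] in m, in world coordinates, good to about 4 mm: the middle of the surface that is visible of it).
- outline_of(label, picture): "region" (400x640 bool, what is visible of it).
- spot_point(label, picture): "point" ([x, y, z] in m, in world coordinates, good to about 4 mm: a listed point, or the origin of a listed thing).
The state is a dict: "time_s": time; "joint_positions": joint angles; "qvel": joint speeds; "tau": joint torques, N m; "position": TCP position; "tcp_rot": TCP orientation; "force": force on the tool from outside, world axes, zero at the start; "moment": the same for the moment, N m; "opening": opening from 0.0 (shut) to 1.0 (fully open); "grasp_force": force on a finger pad.
Only numpy, scipy, OpenCV 4.12 (cv2) and the standard library are available. Lean on these libraries where they do the work, as an engineer would, in place of code of your own. Each camera call takes 0.05 s, during which the arm holds its last target. There are 200 camera calls.

## Working session

There is one attempt and no reset: what is moved stays moved. The work goes in short steps, Python scripts to look and compute and a tool call to move; the robot and the scene stay as the last step left them, time stands still between calls to the robot, and variables do not carry over. Pictures are saved under pics/ and viewed, at most 10 in all, crops included, and the job is handed in when it is done.

Besides the shell and the picture viewer there is one more tool, called after "Request:" as name(argument=value, ...) on one line, values as JSON. jog_arm: Moves the arm, as the interface text tells. Its arguments: {"type":"object","properties":{"rows":{"type":"string"}},"required":["rows"]}

```bash
ls; mkdir -p pics; cat > h.py <<'E'
from rig import bot, capture, search_frame, outline_of, spot_point
import numpy as np, cv2
def save(c,n): cv2.imwrite(f'pics/{n}.png',c['pixels'][:,:,::-1])
E
python3 - <<'E'
from h import *
s=bot.read_state(); print(s['time_s'],s['position'],np.round(s['tcp_rot'],3).tolist(),s['force'],s['opening'])
ims=[]
for n in ['top','side']:
    c=capture(n); ims.append(c['pixels'])
    for l in ['stopper','stand','bottle','bottle_mouth','mug','garlic_keeper']:
        for r in spot_point(l,c)[:4]: print(n,l,np.round(r['point'],3),round(r['conf'],2))
    save(c,n+'1')
E
```

```text
pics
0.0 [0.25144058 0.57142353 0.24355275] [[-0.915, 0.403, -0.001], [0.403, 0.915, -0.002], [0.0, -0.002, -1.0]] [ 0.45011505 -0.36751705 -0.12583352] 0.9992784551257072
top stopper [0.564 0.176 0.046] 0.72
top stopper [0.51  0.434 0.   ] 0.6
top stopper [ 0.531 -0.146  0.14 ] 0.31
top stand [ 0.421  0.147 -0.002] 0.89
top stand [0.261 0.266 0.004] 0.89
top stand [0.561 0.172 0.001] 0.56
top bottle [ 0.529 -0.149  0.003] 0.6
top bottle_mouth [ 0.531 -0.143  0.142] 0.84
top mug [ 0.763  0.    -0.   ] 0.72
top garlic_keeper [0.511 0.437 0.002] 0.85
side stopper [0.566 0.171 0.043] 0.87
side stand [0.257 0.265 0.002] 0.94
side stand [ 0.424  0.147 -0.001] 0.86
side stand [0.57  0.171 0.   ] 0.82
side bottle [ 0.524 -0.144  0.   ] 0.78
side bottle_mouth [ 0.533 -0.142  0.143] 0.6
side mug [ 0.764  0.002 -0.002] 0.89
side garlic_keeper [0.51  0.437 0.003] 0.58
side garlic_keeper [0.568 0.169 0.046] 0.5
```

View pics/top1.png

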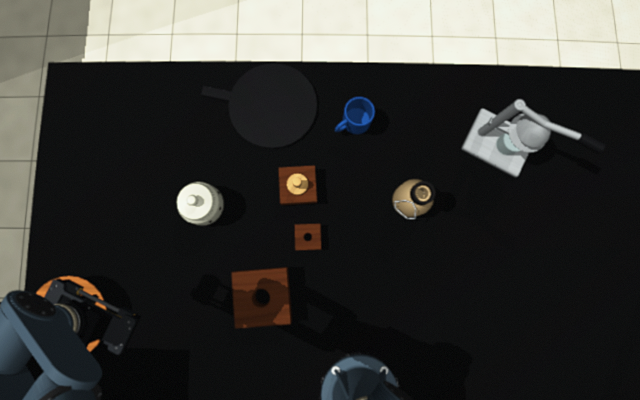

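View pics/side1.png

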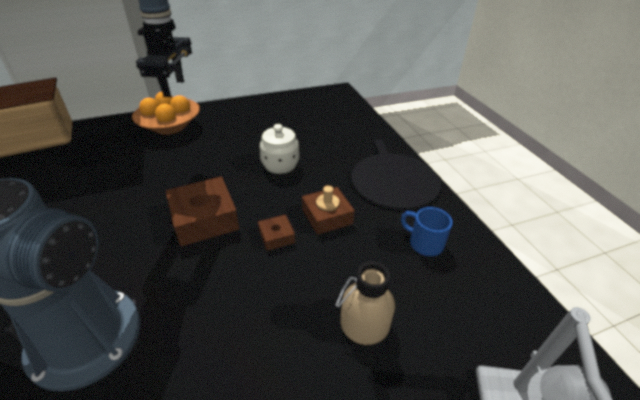

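Top view: the stopper (298,184) sits in the middle-sized stand, the bottle mouth is at (422,193), and the mug (358,115) and garlic keeper (200,203) are well clear. The side view agrees. I'll move above the stopper.

Request:
jog_arm(rows="1 -0.897 -0.476 0 0 0 0;1 -0.897 -0.476 0 0 0 0;1 -0.897 -0.476 0 0 0 0;1 -0.897 -0.476 0 0 0 0;1 -0.897 -0.476 0 0 0 0;1 -0.897 -0.476 0 0 0 0;1 -0.897 -0.476 0 0 0 0;1 -0.897 -0.476 0 0 0 0;1 -0.897 -0.476 0 0 0 0;1 -0.897 -0.476 0 0 0 0;1 -0.897 -0.476 0 0 0 0;1 -0.897 -0.476 0 0 0 0;1 -0.897 -0.476 0 0 0 0;1 -0.897 -0.476 0 0 0 0;1 -0.897 -0.476 0 0 0 0;1 -0.897 -0.476 0 0 0 0")

```text
time_s: 2.03
position: [0.5651, 0.1745, 0.2444]
tcp_rot: [[-0.916, 0.402, -0.002], [0.402, 0.916, 0.0], [0.002, -0.0, -1.0]]
force: [0.2, 0.3, -0.3]
opening: 1.002
grasp_force: 0.0
```

```bash
python3 - <<'E'
from h import *
s=bot.read_state(); print(s['time_s'],s['position'],np.round(s['tcp_rot'],4).tolist(),s['force'])
for i in range(2):
  c=capture('wrist')
  for l in ['stopper','stand']:
    for r in spot_point(l,c)[:3]: print(l,np.round(r['point'],4),round(r['conf'],2))
M=np.array(c['mount']);print(np.round(M,3).tolist(),c['fx'],c['cx'],c['cy'],c['distortion'])
save(c,'w1')
E
```

```text
2.0333 [0.5650655  0.17454934 0.24438782] [[-0.9156, 0.4021, -0.0015], [0.4021, 0.9156, 0.0005], [0.0016, -0.0002, -1.0]] [ 0.20362152  0.25130519 -0.26438463]
stopper [0.5663 0.1731 0.0445] 0.94
stand [0.4201 0.1432 0.0031] 0.79
stopper [0.5677 0.1722 0.0468] 0.98
stand [0.4212 0.1425 0.0009] 0.71
[[0.001, -0.968, -0.25, 0.067], [1.0, 0.001, 0.0, -0.001], [-0.0, -0.25, 0.968, -0.14], [0.0, 0.0, 0.0, 1.0]] 322.821619144294 315.819889079994 199.4967999307552 [-0.02578221  0.          0.          0.          0.        ]
```

View pics/w1.png

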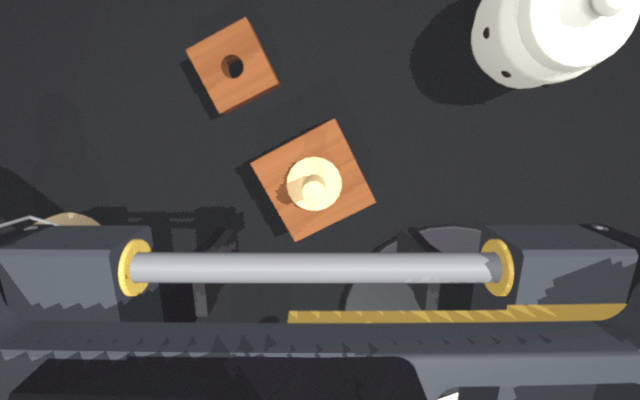

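Wrist view: the stopper is at (314,185), centred between the fingers, and the keeper is well to the side. I'll descend and grip.

Request:
jog_arm(rows="1 -0.004 -0.002 0.1 0 0 0;1 -0.004 -0.002 0.17 0 0 0;1 -0.004 -0.002 0.23 0 0 0;1 -0.004 -0.002 0.28 0 0 0;1 -0.004 -0.002 0.31 0 0 0;1 -0.004 -0.002 0.325 0 0 0;1 -0.004 -0.002 0.325 0 0 0;0.2 -0.004 -0.002 0.325 0 0 0;0.2 -0.004 -0.002 0.325 0 0 0;0.2 -0.004 -0.002 0.325 0 0 0;0.2 -0.004 -0.002 0.325 0 0 0;0.2 -0.004 -0.002 0.325 0 0 0;0.2 -0.004 -0.002 0.325 0 0 0;0.2 -0.004 -0.002 0.325 0 0 0;0.2 -0.004 -0.002 0.325 0 0 0;0.2 -0.004 -0.002 0.325 0 0 0")

```text
time_s: 3.67
position: [0.5678, 0.1717, 0.0821]
tcp_rot: [[-0.915, 0.403, -0.0], [0.403, 0.915, -0.0], [0.0, -0.0, -1.0]]
force: [-0.1, 0.0, 0.0]
opening: 0.402
grasp_force: 0.0
```

Request:
jog_arm(rows="0 0 0 0 0 0 0;0 0 0 0 0 0 0;0 0 0 0 0 0 0;0 0 0 0 0 0 0;0 0 0 0 0 0 0;0 0 0 0 0 0 0")

```text
time_s: 4.17
position: [0.5678, 0.1717, 0.082]
tcp_rot: [[-0.915, 0.403, -0.0], [0.403, 0.915, -0.0], [0.0, -0.0, -1.0]]
force: [-0.1, -0.5, 0.1]
opening: 0.267
grasp_force: 30.0
```

Request:
jog_arm(rows="0 0 0 -0.05 0 0 0;0 0 0 -0.12 0 0 0;0 0 0 -0.2 0 0 0;0 0 0 -0.28 0 0 0;0 0 0 -0.34 0 0 0;0 -0.02 -0.06 -0.37 0 0 0;0 -0.04 -0.13 -0.37 0 0 0;0 -0.06 -0.2 -0.37 0 0 0;0 -0.08 -0.27 -0.37 0 0 0;0 -0.1 -0.34 -0.37 0 0 0;0 -0.12 -0.41 -0.37 0 0 0;0 -0.145 -0.48 -0.37 0 0 0;0 -0.165 -0.54 -0.37 0 0 0;0 -0.18 -0.58 -0.37 0 0 0;0 -0.185 -0.6 -0.37 0 0 0;0 -0.187 -0.608 -0.37 0 0 0;0 -0.187 -0.608 -0.37 0 0 0;0 -0.187 -0.608 -0.37 0 0 0")

```text
time_s: 5.67
position: [0.5307, -0.143, 0.2669]
tcp_rot: [[-0.915, 0.402, -0.001], [0.402, 0.915, 0.001], [0.001, 0.001, -1.0]]
force: [0.7, 0.3, -0.2]
opening: 0.262
grasp_force: 30.0
```

```bash
python3 - <<'E'
from h import *
s=bot.read_state(); print(s['time_s'],s['position'],np.round(s['tcp_rot'],4).tolist(),s['force'])
for n in ['wrist','top','side','wrist','side']:
  c=capture(n)
  for l in ['stopper','bottle_mouth','bottle','collar']:
    for r in spot_point(l,c)[:2] if l!='collar' else []: print(n,l,np.round(r['point'],4),round(r['conf'],2))
  save(c,n+'2')
w=cv2.imread('pics/wrist2.png');sd=cv2.imread('pics/side2.png')
cv2.imwrite('pics/both2.png',cv2.resize(np.vstack([w[100:400],cv2.resize(sd[200:380,260:580],(640,360))[:300]]),(640,600)))
E
```

```text
5.6667 [ 0.53066093 -0.14295516  0.26687148] [[-0.9154, 0.4025, -0.0006], [0.4025, 0.9154, 0.0011], [0.001, 0.0008, -1.0]] [ 0.73753221  0.33647302 -0.21856562]
wrist stopper [ 0.5293 -0.1386  0.2325] 0.62
wrist bottle_mouth [ 0.5305 -0.1424  0.0013] 0.36
wrist bottle [ 0.5335 -0.1453  0.0021] 0.63
top stopper [ 0.528  -0.1413  0.2287] 0.62
top bottle_mouth [ 0.5322 -0.1456  0.1408] 0.84
top bottle [ 0.5285 -0.1496  0.0026] 0.74
side stopper [ 0.5308 -0.1421  0.2263] 0.82
side bottle_mouth [ 0.5293 -0.1453  0.1417] 0.71
wrist stopper [ 0.5342 -0.1422  0.2317] 0.55
wrist bottle_mouth [ 0.5282 -0.1458  0.1433] 0.55
wrist bottle [ 0.5324 -0.147   0.0016] 0.85
side stopper [ 0.5295 -0.1457  0.2286] 0.64
side bottle_mouth [ 0.5298 -0.1439  0.1453] 0.62
```

View pics/both2.png

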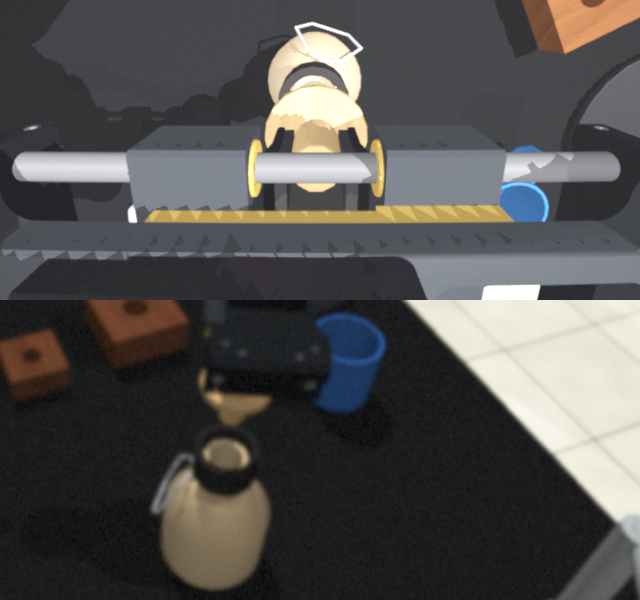

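The stopper is held upright directly above the neck, and the bottle is standing. I'll average several network readings of the stopper-to-mouth offset.

```bash
python3 - <<'E'
from h import *
P={}
for n in ['side']*10+['top']*8+['wrist']*8:
  c=capture(n)
  for l,z in [('stopper',.23),('bottle_mouth',.145),('bottle',0)]:
    for r in spot_point(l,c)[:2]:
      p=np.array(r['point'])
      if abs(p[2]-z)<.012 and np.hypot(p[0]-.531,p[1]+.145)<.015: P.setdefault((n,l),[]).append(p)
for k,v in P.items(): print(k,len(v),np.round(np.mean(v,0),4),np.round(np.std(v,0),4))
print(bot.read_state()['position'],bot.read_state()['time_s'])
E
```

```text
('side', 'stopper') 10 [ 0.5308 -0.1434  0.2282] [0.0011 0.0016 0.0013]
('side', 'bottle_mouth') 10 [ 0.5304 -0.1449  0.1435] [0.0011 0.0017 0.001 ]
('side', 'bottle') 10 [ 0.5248 -0.1423  0.002 ] [0.0018 0.0016 0.0017]
('top', 'stopper') 8 [ 0.5262 -0.1405  0.2306] [0.0015 0.0015 0.001 ]
('top', 'bottle_mouth') 7 [ 0.5312 -0.1456  0.1425] [0.0009 0.0015 0.0007]
('top', 'bottle') 8 [ 0.5279 -0.1483  0.0024] [0.0012 0.001  0.0017]
('wrist', 'stopper') 8 [ 0.5301 -0.1429  0.2331] [0.002  0.002  0.0018]
('wrist', 'bottle_mouth') 8 [ 0.5291 -0.1455  0.1446] [0.0021 0.0008 0.0013]
('wrist', 'bottle') 7 [ 0.5297 -0.1443  0.0019] [0.0013 0.0012 0.0021]
[ 0.53086509 -0.14415866  0.2670546 ] 11.8667
```

Request:
jog_arm(rows="0 -0.0014 -0.003 0.02 0 0 0;0 -0.0014 -0.003 0.045 0 0 0;0 -0.0014 -0.003 0.07 0 0 0;0 -0.0014 -0.003 0.09 0 0 0;0 -0.0014 -0.003 0.105 0 0 0;0 -0.0014 -0.003 0.115 0 0 0;0 -0.0014 -0.003 0.123 0 0 0;0 -0.0014 -0.003 0.128 0 0 0;0 -0.0014 -0.003 0.13 0 0 0;0 -0.0014 -0.003 0.13 0 0 0")

```text
time_s: 12.7
position: [0.5311, -0.1459, 0.2021]
tcp_rot: [[-0.915, 0.403, 0.0], [0.403, 0.915, -0.0], [-0.0, -0.0, -1.0]]
force: [-0.4, 1.1, -0.2]
opening: 0.267
grasp_force: 30.0
```

```bash
python3 - <<'E'
from h import *
s=bot.read_state(); print(s['time_s'],s['position'],s['force'],s['moment'])
a=capture('side');b=capture('top');w=capture('wrist')
A=cv2.resize(a['pixels'][230:380,290:450],(640,600),interpolation=cv2.INTER_CUBIC)[:,:,::-1]
cv2.imwrite('pics/ins.png',A)
B=np.vstack([w['pixels'][60:360],cv2.resize(b['pixels'][150:240,350:542],(640,300))])[:,:,::-1]
cv2.imwrite('pics/ins2.png',B)
E
```

```text
12.7 [ 0.53106654 -0.14592503  0.20213554] [-0.4066476   1.10378183 -0.19845094] [-0.03391397  0.02829994  0.05801076]
```

View pics/ins.png

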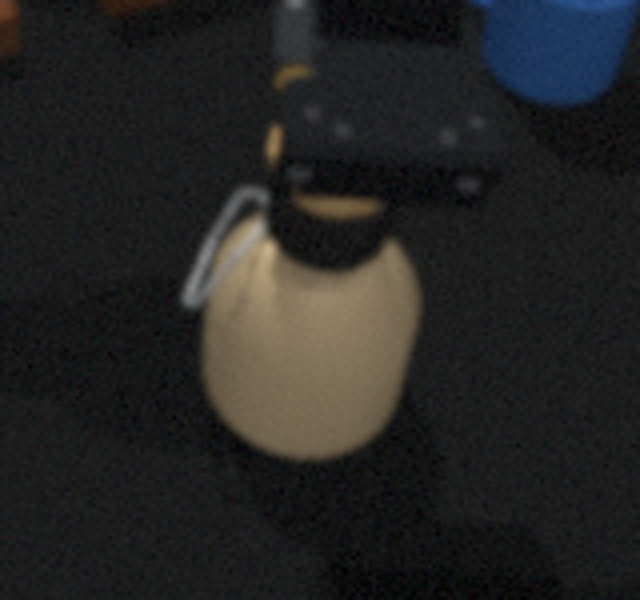

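View pics/ins2.png

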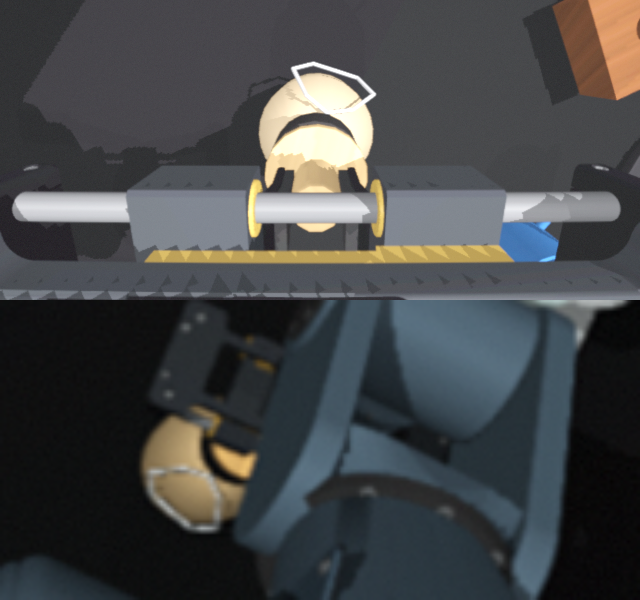

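The flange sits squarely above the collar, the plug is inside the neck, and side forces are small. I'll lower gently.

Request:
jog_arm(rows="0 0 0 0.003 0 0 0;0 0 0 0.006 0 0 0;0 0 0 0.009 0 0 0;0 0 0 0.012 0 0 0;0 0 0 0.015 0 0 0;0 0 0 0.018 0 0 0;0 0 0 0.02 0 0 0;0 0 0 0.02 0 0 0;0 0 0 0.02 0 0 0;0 0 0 0.02 0 0 0")

```text
time_s: 13.68
position: [0.5309, -0.1459, 0.1923]
tcp_rot: [[-0.915, 0.403, 0.0], [0.403, 0.915, -0.0], [-0.0, -0.0, -1.0]]
force: [-1.3, 0.3, 2.7]
opening: 0.264
grasp_force: 30.0
```

Request:
jog_arm(rows="0 0 0 0.002 0 0 0;0 0 0 0.004 0 0 0;0 0 0 0.006 0 0 0;0 0 0 0.007 0 0 0;0 0 0 0.007 0 0 0;0 0 0 0.007 0 0 0;0 0 0 0.007 0 0 0;0 0 0 0.007 0 0 0")

```text
time_s: 14.35
position: [0.531, -0.1459, 0.1894]
tcp_rot: [[-0.915, 0.403, 0.001], [0.403, 0.915, -0.0], [-0.001, -0.0, -1.0]]
force: [-1.7, 1.9, 8.3]
opening: 0.265
grasp_force: 30.0
```

```bash
python3 - <<'E'
from h import *
for i in range(4):
  c=capture('side'); s=bot.read_state(); print(s['time_s'],s['position'],s['force'],s['grasp_force'])
cv2.imwrite('pics/end.png',cv2.resize(c['pixels'][230:380,290:450],(640,600),interpolation=cv2.INTER_CUBIC)[:,:,::-1])
E
```

```text
14.4 [ 0.53102692 -0.14589688  0.18945007] [-2.64082113  1.02098443  7.76411747] 30.00006071291864
14.45 [ 0.53100881 -0.14587875  0.18942492] [-0.56166602  0.70811196  7.84397442] 29.99985087895766
14.5 [ 0.5309931  -0.14589301  0.18944259] [-2.3981158   1.20716958  7.60926056] 29.99978711712174
14.55 [ 0.53101318 -0.14588647  0.18945388] [-2.23255324  0.99320391  7.63048674] 29.999939943663776
```

View pics/end.png

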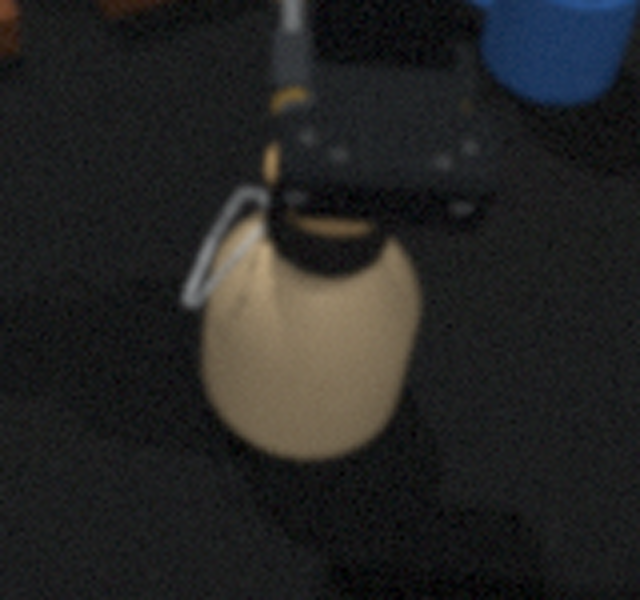

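Collar is squeezed evenly and the bottle is upright, unmoved. Force is about 8 N, so a little more.

Request:
jog_arm(rows="0 0 0 0.001 0 0 0;0 0 0 0.002 0 0 0;0 0 0 0.003 0 0 0;0 0 0 0.003 0 0 0;0 0 0 0.003 0 0 0;0 0 0 0.003 0 0 0;0 0 0 0.003 0 0 0;0 0 0 0.003 0 0 0;0 0 0 0.003 0 0 0;0 0 0 0.003 0 0 0")

```text
time_s: 15.38
position: [0.531, -0.1459, 0.1883]
tcp_rot: [[-0.915, 0.403, 0.001], [0.403, 0.915, -0.0], [-0.001, -0.0, -1.0]]
force: [-2.9, 2.5, 8.9]
opening: 0.263
grasp_force: 30.0
```

```bash
python3 -c "
from rig import bot
s=bot.read_state();print(s['position'],s['force']);print(bot.hand_in())"
```

```text
[ 0.5310275  -0.14588806  0.1883017 ] [-2.85036064  2.46936293  8.94637604]
the job is handed in; nothing more can be done
None
```

The stopper is in the bottle's neck and the gripper is still pressing it down with about 10 N, which I estimate squeezes the collar 5 to 5.7 mm; the bottle looked upright and unmoved in the last picture, the mug and garlic keeper were not touched, and the job is handed in (no verdict came back).

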